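# Cover the specimen pot under the macro camera

## Robot

A 7-joint arm with a two-finger parallel gripper is mounted at the origin on the work surface. World frame = base frame: x ahead of the robot, y to its left, z up, the work surface at z = 0. Lengths are in m, angles in rad, forces in N, time in s.
With the tool pointing down it reaches from about 0.4 to 0.925 m from the base axis. Payload 5.6 kg.
Tool frame: the origin (TCP) lies between the finger pads; the fingertips stand 17 mm ahead of it and the grasp point (between the pads) lies 2 mm behind it; z points along the fingers, y is the line along which they close (so a half turn about z gives the same grasp; the last joint's range is limited). The gripper opens to 85 mm and grips with 20 to 120 N. Pads are 22 mm wide; open, the fingers measure 114 mm over their backs; the gripper's body (76 mm by 85 mm) begins 54 mm behind the grasp point. The pads swing forward as they close: fully open they stand 13 mm farther back than shut.
Start: joints at [-1.382, 0.468, -0.012, 1.603, 0.006, 1.071, -0.056], TCP at [0.149, 0.633, 0.248] pointing down, gripper open.
Joint ranges: [-2.53, 2.53], [-0.31, 2.02], [-1.57, 1.55], [0.28, 2.44], [-1.29, 4.43], [0.15, 1.84], [-2.92, 2.92]. Speed limits (rad/s): [2.57, 2.57, 3.14, 3.14, 3.14, 3.14, 3.14].

## Interface

Orientations are given as a unit quaternion [x, y, z, w].
In Python, from rig import telemetry, optics, ctrl, boxes_of, outline_of gives the robot as it stands. The module is installed in compiled form; this text tells all that it offers.
- The arm moves only by the shell command python3 -m creep 'ROWS' [FORCE]. ROWS is JSON, a list of rows, each a list of 7 numbers: the shift along the tool's x, y, z in m, then the turn, a rotation vector about the tool's x, y, z in rad, then the closure, from -1 (fully open) to 1 (shut). In form: [[dx, dy, dz, ax, ay, az, grip], ...]. A call has 1 to 5 rows; each row shifts and turns the commanded pose from where the row before left it, along the tool's axes as they then stand; what a row does not reach is not made up. A row lasts 1/10 s, in which the tool goes at most 50 mm and 8.59 degrees, less where a joint would pass 70% of its speed; a pose out of reach is approached as far as the arm can. A call with a gripper value outside its range is refused whole. The fingers move at their own pace and stop on an object; FORCE is the grip in N (left out, the last holds). Time passes only in rows, so rows that do not move let the fingers close. It gives the time, the measured TCP pose, the force, the opening and the grip force at its end, in the units of the state.
- telemetry.read_state(): the state, without advancing time (a new reading comes with each control period).
- optics.camera(name): name is "scene" or "top" or "wrist"; returns (picture, depth): 480x640x3 uint8, blue, green, red; 480x640 float32, m along the optical axis (not along the pixel's ray), 0 where there is no reading.
- optics.camera_params(name): a dict with "intrinsics" (3x3 intrinsics, pixels), "cam_to_world" (4x4, takes a point from camera to world coordinates). Camera axes: x right, y up, looking along -z (the intrinsics and any distortion apply to the point x, -y, -z); pixel columns grow to the right and rows downward; lengths in m; the calibration is good to about 2 mm. A picture is of the moment at which its call begins: read the wrist's pose just before it. camera_params takes no time and is no camera call; for the wrist camera it gives the pose at the moment of the call.
- ctrl.sign_off(): hands the job in; it is judged then, once.
Trained networks look in the newest picture that a camera, given by its name, has taken for a name from the list of things; names that differ only in an ending like _2 or _b are one class to them, and where a whole thing is asked for, a point or a joint stands for the part that bears it (a point fixed in the world has none). Each returns a list of dicts, best first, with "p" (0 to 1); they miss things now and then, are a little off and sometimes report something else, mostly with a low value. They report only what shows in the picture. A call takes as long as a camera call. They do not tell look-alikes from the thing itself.
- boxes_of(camera, name): "extent" ([centre column, centre row, width, height] in pixels, round what is visible of it).
- outline_of(camera, name): "pixels" (480x640 bool, what is visible of it) and "extent" ([centre column, centre row, width, height] in pixels, round what is visible of it).
The state is a dict: "t": time; "joints": joint angles; "qd": joint speeds; "joint_efforts": joint torques, N m; "tool_pos": TCP position; "ee_rot": TCP orientation; "force": force on the tool from outside, world axes, zero at the start; "wrist_torque": the same for the moment, N m; "gripper_width": finger opening in m; "finger_force": force on a finger pad.
Only numpy, scipy, OpenCV 4.12 (cv2) and the standard library are available. Lean on these libraries where they do the work, as an engineer would, in place of code of your own. Each camera call takes 0.05 s, during which the arm holds its last target. There are 200 camera calls.

## Task

Pick up the round metal cover by its black handle and set it on the blue specimen pot under the macro camera, so that its locating ring drops inside the pot and the cover sits fully down and level on the rim; then let go. Lower it gently, do not force it or bump the camera stand, and leave the other equipment on the bench where it is.

Things in the scene. Friction and masses are not known exactly. Their poses are not given: they have to be found in the camera images.
- stand: Macro copy stand, fixed; origin on the bench under the centre of its stage, x away from the robot at yaw 0, z up. Grey baseboard 260 (x) x 280 (y) x 18 mm. On the stage a cross-slide with 130 mm square plates, top 48 mm above the bench, carries the blue pot. A seated cover has its origin 94 mm above this origin; while its ring rides on the rim it is at about 103 mm, or tilted.
- rim_nominal (a point): Point at rim height (103 mm above the bench) over the stage centre. The pot: blue, round, outside diameter 110, inside 102 mm, open on top, a brown specimen low inside (26 mm under the rim). NOT REPORTED: the cross-slide has shifted the pot up to 8 mm either way along the stand's x and up to 8 mm along its y from this point. Find it by touch or camera. The slide is stiff (60 N to move).
- lens_low (a point): Centre of the underside of the camera lens, 295 mm above the bench, 30 mm beyond the stage centre along the stand's x. Lens: black, diameter 80, pointing straight down; over it, 385 to 475 mm up, the camera body, 80 (x) x 135 (y) mm. An upright gripper does not fit over the pot: come from the stand's -x side, hand leaning back about 35 deg, fingers pointing forward and down.
- column (a point): Foot, at bench height, of the stand's 34 mm square upright column, 518 mm tall, at x 108, y -118 mm on the baseboard; a black arm runs from it to the camera at 400 to 460 mm height.
- cover: Loose round aluminium cover, 0.2 to 0.4 kg, lying flat; origin at the centre of its underside, z up, x along its handle. From below: locating ring (a solid disc) 97 mm in diameter, 9 mm high, lower edge chamfered 1.5 mm, fits into the pot with 2.5 mm play all round; then a flange 120 mm in diameter, 9 to 15 mm up, that rests on the pot's rim. Friction on it varies.
- handle (a point): Middle of the cover's black bridge handle, 51 mm above the cover's origin: a straight bar along the cover's x, 80 long, 14 wide (y), 22 mm high, on two posts 34 mm either side of the middle; 25 mm free under the bar. Grip across the 14 mm; the tool may lean along the bar.
- lens: Bystander: spare black lens standing upright, 84 mm in diameter, 100 mm tall; origin under its centre.
- lens_cap: Bystander: black lens cap lying flat, 76 mm in diameter, 10 mm thick; origin under its centre.
- flash: Bystander: black flash unit lying down, about 170 (x) x 75 (y) x 56 mm; origin under its middle.
- controller: Bystander: silver control box with a blue screen, 140 (x) x 200 (y) x 52 mm; origin under its centre.
- adapter: Bystander: black power adapter, 65 (x) x 150 (y) x 36 mm; origin under its centre.
- brush: Bystander: cleaning brush lying along its x axis; origin under its middle.
Not all that is in view belongs to the job. What is shaped like the cover but brown is not meant.

How it is judged:
By the outcome, as a careful person would: the job done as asked, in the order asked, and still so for the second after the job is handed in, with the robot touching nothing.
It also fails if it takes over 48 s, if anything falls off the work surface, if the arm or the gripper's body presses on something with over 40 N, if the wrist force passes 120 N, or if a joint passes its speed limit or range.

## Working session

There is one attempt and no reset: what is moved stays moved. The work goes in short steps, Python scripts to look and compute and a shell command to move; the robot and the scene stay as the last step left them, time stands still between calls to the robot, and variables do not carry over. Pictures are saved under pics/ and viewed, at most 10 in all, crops included, and the job is handed in when it is done.

```bash
mkdir -p pics; cat > h.py <<'E'
import numpy as np, cv2
from rig import telemetry, optics, ctrl, boxes_of, outline_of
from scipy.spatial.transform import Rotation as R
def grab(n):
    p=optics.camera_params(n); im,d=optics.camera(n); return im,d,p
def cloud(d,p):
    K=np.array(p["intrinsics"]);T=np.array(p["cam_to_world"])
    v,u=np.mgrid[:d.shape[0],:d.shape[1]]
    x=(u-K[0,2])/K[0,0]*d; y=(v-K[1,2])/K[1,1]*d
    P=np.stack([x,-y,-d],-1)@T[:3,:3].T+T[:3,3]
    P[d<=0]=np.nan
    return P
E
python3 - <<'E'
from h import *
s=telemetry.read_state();print(s)
for n in("scene","top"):
    im,d,p=grab(n);cv2.imwrite(f"pics/{n}0.png",im);np.savez(f"{n}0.npz",im=im,d=d,P=cloud(d,p))
    print({k:np.round(v,3).tolist() if k!='x' else 0 for k,v in p.items()})
    P=cloud(d,p)
    for t in("cover","stand","handle","lens","flash","controller","adapter","brush","lens_cap"):
        for o in outline_of(n,t)[:3]:
            m=o["pixels"]; print(n,t,round(o["p"],2),np.round(o["extent"]),np.round(np.nanmedian(P[m],0),3))
E
```

```text
{'t': 0.0, 'joints': array([-1.38202723,  0.46838418, -0.01160088,  1.60363533,  0.00598263,
        1.07139919, -0.05630366]), 'qd': array([ 0.00031948,  0.00052344,  0.00040256,  0.00024882,  0.00031838,
       -0.00245114, -0.00014294]), 'joint_efforts': array([-2.45778847e-04, -5.32395959e+01,  2.07846909e-02, -2.51294321e+01,
        1.12954964e-02,  8.13670806e-03, -7.17673686e-06]), 'tool_pos': array([0.14924389, 0.63208579, 0.24732891]), 'ee_rot': array([ 1.15663856e-01,  9.93288010e-01, -8.94408609e-04, -4.84968488e-05]), 'force': array([ 0.72368484, -0.13129911,  0.34870446]), 'wrist_torque': array([-0.00600136,  0.00642477,  0.05120347]), 'finger_force': 0.0, 'gripper_width': 0.08499006565043866}
{'intrinsics': [[482.27, 0.0, 315.654], [0.0, 482.27, 231.606], [0.0, 0.0, 1.0]], 'cam_to_world': [[0.878, 0.368, -0.307, 0.022], [-0.479, 0.649, -0.591, -0.791], [-0.018, 0.666, 0.746, 1.301], [0.0, 0.0, 0.0, 1.0]]}
scene cover 0.91 [224. 223.  34.  24.] [0.269 0.428 0.016]
scene cover 0.88 [205. 255.  40.  28.] [0.165 0.309 0.017]
scene cover 0.76 [280. 214.  36.  28.] [0.468 0.
[... 1128 characters left out ...]
p handle 0.87 [224. 239.  37.  31.] [0.471 0.368 0.016]
top handle 0.87 [203. 298.  37.  40.] [0.271 0.438 0.015]
top handle 0.79 [161. 277.  34.  40.] [0.351 0.58  0.015]
top lens 0.79 [284. 214.  21.  30.] [0.535 0.157 0.099]
top lens 0.27 [276. 165.  47.  45.] [0.719 0.186 0.051]
top lens 0.19 [214. 170.  68.  49.] [0.695 0.401 0.052]
top flash 0.93 [275. 164.  49.  46.] [0.72  0.187 0.05 ]
top controller 0.91 [213. 170.  68.  50.] [0.695 0.402 0.052]
top adapter 0.88 [468. 257.  43.  46.] [ 0.389 -0.452  0.035]
top brush 0.58 [423. 282.  64.  18.] [ 0.308 -0.28   0.017]
top brush 0.32 [392. 177. 125. 137.] [ 0.59  -0.142  0.051]
top lens_cap 0.86 [261. 277.  25.  23.] [0.343 0.247 0.01 ]
```

```bash
python3 - <<'E'
import cv2
a=cv2.imread("pics/top0.png");b=cv2.imread("pics/scene0.png")
cv2.imwrite("pics/c1.png",cv2.resize(a[215:355,130:310],None,fx=4.2,fy=4.2,interpolation=3))
cv2.imwrite("pics/c2.png",cv2.resize(b[170:360,180:480],None,fx=2.66,fy=2.66,interpolation=3))
E
```

```text
(no output)
```

View pics/c1.png

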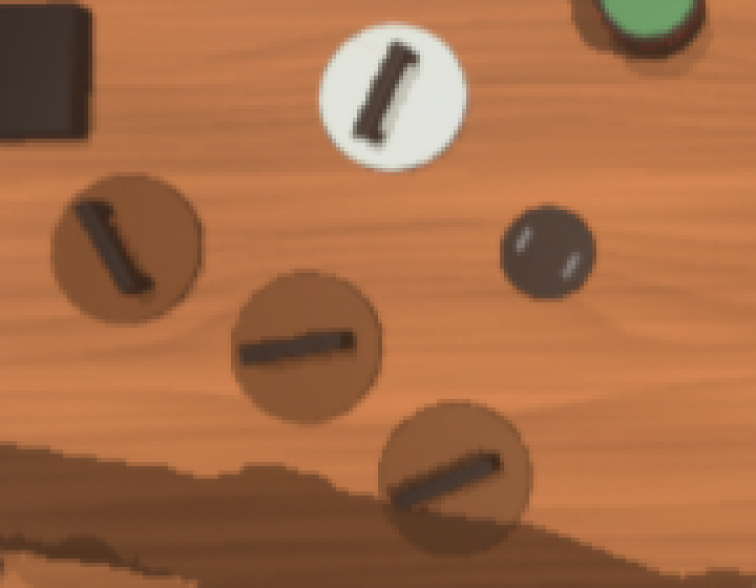

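View pics/c2.png

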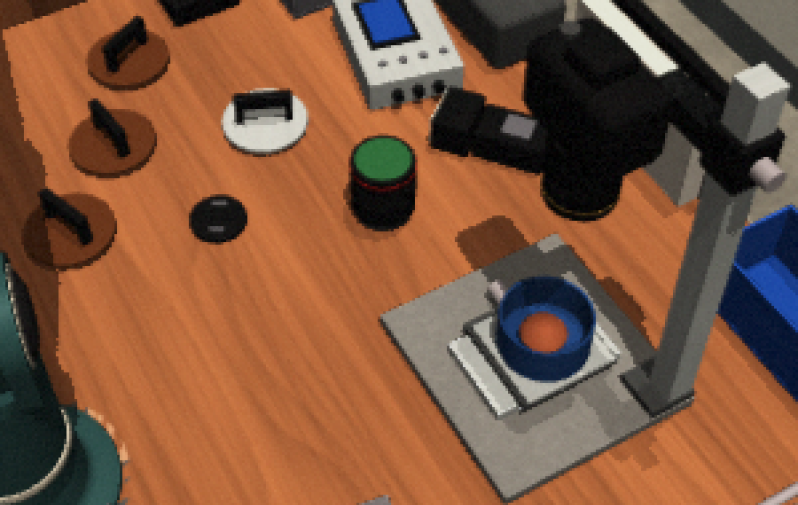

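```bash
cat >> h.py <<'E'
from scipy.optimize import least_squares
def circ(X,r=None):
    f=lambda q:np.hypot(X[:,0]-q[0],X[:,1]-q[1])-(q[2] if r is None else r)
    q0=[*np.median(X[:,:2],0),.055]
    s=least_squares(f,q0,loss="soft_l1",f_scale=.001);return s.x,np.std(f(s.x))
E
python3 - <<'E'
from h import *
for n in("scene","top"):
    z=np.load(n+"0.npz");im,P=z["im"].astype(int),z["P"]
    near=lambda x,y,r:np.hypot(P[...,0]-x,P[...,1]-y)<r
    m=near(.47,.365,.09)
    fl=m&(P[...,2]>.010)&(P[...,2]<.022)&(im.min(-1)>120); 
    bar=m&(P[...,2]>.048)&(P[...,2]<.075)
    print(n,"flange",fl.sum(),circ(P[fl]),np.nanmedian(P[fl],0)[2])
    B=P[bar];c=B.mean(0);w,v=np.linalg.eigh(np.cov(B[:,:2].T));print("bar",len(B),np.round(c,4),np.percentile(B[:,2],95),"yaw",np.degrees(np.arctan2(v[1,1],v[0,1])))
    rect=cv2.minAreaRect(B[:,:2].astype(np.float32)*1000);print(rect)
    # stand board
    b=near(.6,-.16,.26)&(P[...,2]>.012)&(P[...,2]<.025)
    b=cv2.morphologyEx(b.astype(np.uint8),cv2.MORPH_OPEN,np.ones((3,3)))>0
    print("board",b.sum(),cv2.minAreaRect(P[b][:,:2].astype(np.float32)*1000),np.median(P[b][:,2]))
    bl=near(.6,-.16,.26)&(im[...,0]>im[...,2]*1.6)&(im[...,0]>40)
    r=bl&(P[...,2]>.098)&(P[...,2]<.109)
    print("rim",bl.sum(),r.sum());
    if r.sum()>20: print(circ(P[r]),np.median(P[r],0), np.percentile(P[bl][:,2],[50,90,98]))
    pl=near(.6,-.16,.15)&(P[...,2]>.043)&(P[...,2]<.053)
    if pl.sum()>20: print("plate",pl.sum(),cv2.minAreaRect(P[pl][:,:2].astype(np.float32)*1000))
    cam=near(.6,-.16,.2)&(P[...,2]>.2); print("camhi",np.nanpercentile(P[cam],[2,50,98],axis=0).round(3).tolist())
E
```

```text
scene flange 348 (array([0.47823909, 0.38006   , 0.04966186]), np.float64(0.013748133369611507)) 0.016017418528061822
bar 117 [0.4733 0.3674 0.0594] 0.06678875504691639 yaw 156.31208013006673
((474.5184631347656, 368.537353515625), (22.94014549255371, 77.02230072021484), 63.92142105102539)
board 3635 ((581.3190307617188, -136.2196807861328), (262.0763244628906, 283.9044494628906), 0.3356195092201233) 0.01862500459906835
rim 1452 221
(array([ 0.58903942, -0.14506578,  0.05373609]), np.float64(0.08429380025516478)) [ 0.61181486 -0.17210501  0.10170349] [0.0672373  0.10076192 0.10495954]
plate 556 ((586.9486083984375, -179.76553344726562), (134.32276916503906, 256.7451171875), 22.035812377929688)
camhi [[0.571, -0.283, 0.227], [0.63, -0.2, 0.443], [0.704, -0.085, 0.518]]
top flange 735 (array([0.4727797 , 0.37431968, 0.04520342]), np.float64(0.012775942308652033)) 0.01506639061731918
bar 123 [0.4708 0.3716 0.0601] 0.06618933392554946 yaw 157.22478783451493
((471.8313293457031, 371.923583984375), (16.26007652282715, 79.79449462890625), 67.11741638183594)
board 3087 ((577.0052490234375, -136.23544311523438), (281.36553955078125, 257.9639892578125), 89.033203125) 0.01788836798304505
rim 323 43
(array([ 0.68957932, -0.15735014,  0.13474449]), np.float64(0.011076359250367233)) [ 0.8194016  -0.15226346  0.10149087] [0.05440015 0.10055961 0.10518568]
plate 579 ((583.8538208007812, -122.89138793945312), (162.19271850585938, 127.31317901611328), 88.9674301147461)
camhi [[0.569, -0.273, 0.308], [0.624, -0.164, 0.47], [0.701, -0.069, 0.519]]
```

```bash
cat >> h.py <<'E'
def Rt(lean,yaw):
    a,l=np.radians(yaw),np.radians(lean)
    z=np.array([np.sin(l)*np.cos(a),np.sin(l)*np.sin(a),-np.cos(l)]); y=np.array([-np.sin(a),np.cos(a),0])
    return np.stack([np.cross(y,z),y,z],1)
def plan(pos,lean,yaw,n,s=None):
    s=s or telemetry.read_state()
    p=np.array(s["tool_pos"]);A=R.from_quat(s["ee_rot"]);w=(A.inv()*R.from_matrix(Rt(lean,yaw))).as_rotvec()
    d=(np.array(pos)-p)/n
    print("from",p.round(4),"rotdeg",np.degrees(w).round(2),"turn/row",(w/n).round(3).tolist())
    for i in range(n):
        B=A*R.from_rotvec(w*i/n); print((B.inv().apply(d)).round(4).tolist(),end=" ")
    print()
E
python3 - <<'E'
from h import *
z=np.load("scene0.npz");im,P=z["im"].astype(int),z["P"]
bl=(np.hypot(P[...,0]-.585,P[...,1]+.14)<.075)&(im[...,0]>im[...,2]*1.6)&(im[...,0]>40)
for lo,hi in((.099,.108),(.101,.106)):
    r=bl&(P[...,2]>lo)&(P[...,2]<hi);print(r.sum(),circ(P[r]),circ(P[r],.053))
g=np.array([.471,.370,.051]);M=Rt(35,-22.5)
plan(g-.088*M[:,2],35,-22.5,15)
E
```

```text
153 (array([ 0.58712646, -0.14426382,  0.05266854]), np.float64(0.0016118341086381115)) (array([ 0.58714426, -0.14424594,  0.055     ]), np.float64(0.0016112130806893252))
98 (array([ 0.5873665 , -0.14402788,  0.05271152]), np.float64(0.0016421474185043094)) (array([ 0.58736823, -0.14399879,  0.055     ]), np.float64(0.0016421684818164408))
from [0.1494 0.6326 0.2483] rotdeg [  2.82 -34.92   8.93] turn/row [0.003, -0.041, 0.01]
[-0.0216, -0.0116, 0.0083] [-0.0213, -0.0113, 0.0093] [-0.0211, -0.0111, 0.0102] [-0.0207, -0.0108, 0.011] [-0.0204, -0.0106, 0.0119] [-0.02, -0.0103, 0.0128] [-0.0196, -0.0101, 0.0136] [-0.0191, -0.0098, 0.0144] [-0.0186, -0.0096, 0.0152] [-0.0181, -0.0093, 0.016] [-0.0175, -0.0091, 0.0167] [-0.0169, -0.0089, 0.0175] [-0.0162, -0.0086, 0.0182] [-0.0156, -0.0084, 0.0189] [-0.0149, -0.0082, 0.0195]
```

```bash
python3 -m creep '[[-0.0216,-0.0116,0.0083,0.003,-0.041,0.01,-1],[-0.0213,-0.0113,0.0093,0.003,-0.041,0.01,-1],[-0.0211,-0.0111,0.0102,0.003,-0.041,0.01,-1],[-0.0207,-0.0108,0.011,0.003,-0.041,0.01,-1],[-0.0204,-0.0106,0.0119,0.003,-0.041,0.01,-1]]' && python3 -m creep '[[-0.02,-0.0103,0.0128,0.003,-0.041,0.01,-1],[-0.0196,-0.0101,0.0136,0.003,-0.041,0.01,-1],[-0.0191,-0.0098,0.0144,0.003,-0.041,0.01,-1],[-0.0186,-0.0096,0.0152,0.003,-0.041,0.01,-1],[-0.0181,-0.0093,0.016,0.003,-0.041,0.01,-1]]' && python3 -m creep '[[-0.0175,-0.0091,0.0167,0.003,-0.041,0.01,-1],[-0.0169,-0.0089,0.0175,0.003,-0.041,0.01,-1],[-0.0162,-0.0086,0.0182,0.003,-0.041,0.01,-1],[-0.0156,-0.0084,0.0189,0.003,-0.041,0.01,-1],[-0.0149,-0.0082,0.0195,0.003,-0.041,0.01,-1]]' && python3 -m creep '[[0,0,0,0,0,0,-1],[0,0,0,0,0,0,-1],[0,0,0,0,0,0,-1]]'
python3 - <<'E'
from h import *
g=np.array([.471,.370,.051]);M=Rt(35,-22.5);plan(g-.088*M[:,2],35,-22.5,1)
im,d,p=grab("wrist");cv2.imwrite("pics/w1.png",im);P=cloud(d,p)
B=P[(P[...,2]>.055)&(P[...,2]<.075)&(np.hypot(P[...,0]-.471,P[...,1]-.37)<.07)]
print(len(B),B.mean(0) if len(B) else 0,cv2.minAreaRect(B[:,:2].astype(np.float32)*1000) if len(B) else 0)
print(telemetry.read_state()["joints"].round(2),np.array(p["cam_to_world"]).round(3).tolist())
E
```

```text
t: 1.5
tool_pos: [0.2418, 0.551, 0.2065]
ee_rot: [0.14, 0.985, -0.019, 0.102]
force: [0.0, -0.2, 0.0]
gripper_width: 0.0856
finger_force: 0.0
t: 2.0
tool_pos: [0.334, 0.4703, 0.1651]
ee_rot: [0.163, 0.965, -0.038, 0.201]
force: [0.3, 0.5, -0.0]
gripper_width: 0.0856
finger_force: 0.0
t: 2.5
tool_pos: [0.4263, 0.3899, 0.1237]
ee_rot: [0.183, 0.935, -0.057, 0.298]
force: [0.6, 0.3, 0.1]
gripper_width: 0.0854
finger_force: 0.0
t: 2.8
tool_pos: [0.4251, 0.3917, 0.1241]
ee_rot: [0.183, 0.935, -0.056, 0.297]
force: [-0.5, 0.2, 0.5]
gripper_width: 0.0855
finger_force: 0.0
from [0.4251 0.3917 0.1241] rotdeg [0.48 0.22 0.25] turn/row [0.008, 0.004, 0.004]
[0.0004, -0.0025, 0.001] 
2144 [0.46458293 0.37532079 0.0614802 ] ((474.1524963378906, 371.3043212890625), (14.007967948913574, 80.64352416992188), 66.780517578125)
[-1.44  0.55  0.42  2.04  0.7   0.64 -0.48] [[0.374, -0.541, -0.753, 0.294], [0.927, 0.222, 0.301, 0.444], [0.005, -0.811, 0.585, 0.178], [0.0, 0.0, 0.0, 1.0]]
```

View pics/w1.png

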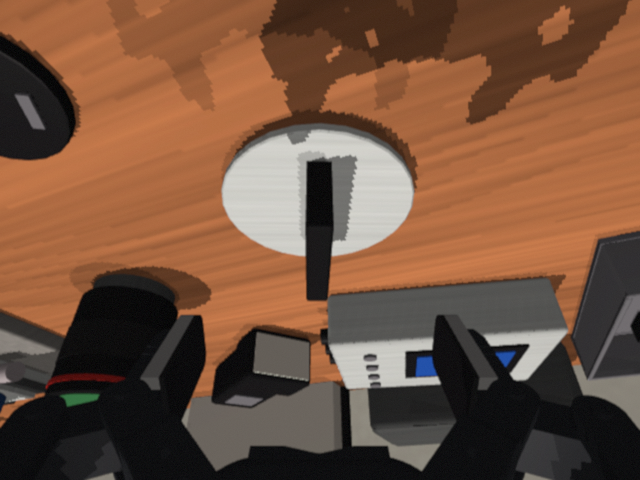

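```bash
python3 - <<'E'
from h import *
g=np.array([.473,.3713,.051]);M=Rt(35,-23);plan(g-.088*M[:,2],35,-23,1)
plan(g+.002*M[:,2],35,-23,1)
E
```

```text
from [0.4251 0.3916 0.1242] rotdeg [0.76 0.23 0.66] turn/row [0.013, 0.004, 0.011]
[-0.0006, -0.0, 0.0018] 
from [0.4251 0.3916 0.1242] rotdeg [0.76 0.23 0.66] turn/row [0.013, 0.004, 0.011]
[-0.0003, -0.0012, 0.0918]
```

```bash
python3 -m creep '[[-0.0005,0,0.002,0.013,0.004,0.011,-1],[0,0,0.02,0,0,0,-1],[0,0,0.02,0,0,0,-1],[0,0,0.02,0,0,0,-1],[0,0,0.015,0,0,0,-1]]' && python3 -m creep '[[0,0,0.01,0,0,0,-1],[0,0,0.005,0,0,0,-1],[0,0,0,0,0,0,-1],[0,0,0,0,0,0,-1]]'
python3 - <<'E'
from h import *
g=np.array([.473,.3713,.051]);M=Rt(35,-23);plan(g+.002*M[:,2],35,-23,1)
E
```

```text
t: 3.35
tool_pos: [0.4672, 0.3726, 0.0603]
ee_rot: [0.191, 0.934, -0.061, 0.295]
force: [0.5, 0.5, 0.3]
gripper_width: 0.0854
finger_force: 0.0
t: 3.75
tool_pos: [0.4744, 0.3697, 0.049]
ee_rot: [0.19, 0.934, -0.061, 0.295]
force: [-0.3, -0.6, 0.8]
gripper_width: 0.0855
finger_force: 0.0
from [0.4744 0.3697 0.049 ] rotdeg [-0.07  0.06  0.  ] turn/row [-0.001, 0.001, 0.0]
[0.0004, 0.0009, -0.0007]
```

Well aligned; close and lift slightly.

```bash
python3 -m creep '[[0,0.001,0,0,0,0,0],[0,0,0,0,0,0,0.5],[0,0,0,0,0,0,1],[0,0,0,0,0,0,1],[0,0,0,0,0,0,1]]' 70 && python3 -m creep '[[0,0,0,0,0,0,1],[0,0,0,0,0,0,1],[0,0,0,0,0,0,1]]' 
python3 - <<'E'
from h import *
s=telemetry.read_state();print(np.array(s["wrist_torque"]).round(2),s["force"].round(1));M=R.from_quat(s["ee_rot"]).as_matrix();print("up in tool",M.T[:,2].round(3))
E
```

```text
t: 4.25
tool_pos: [0.475, 0.3704, 0.0489]
ee_rot: [0.19, 0.934, -0.061, 0.295]
force: [-9.3, -1.9, 15.0]
gripper_width: 0.0129
finger_force: 69.2
t: 4.55
tool_pos: [0.475, 0.3705, 0.0489]
ee_rot: [0.19, 0.934, -0.061, 0.295]
force: [-2.8, 1.0, 5.0]
gripper_width: 0.0133
finger_force: 68.8
[ 0.24  0.45 -0.02] [-2.8  1.   5. ]
up in tool [-0.575 -0.001 -0.818]
```

```bash
python3 -m creep '[[-0.0029,0,-0.0041,0,0,0,1],[-0.0057,0,-0.0082,0,0,0,1],[-0.0086,0,-0.0123,0,0,0,1],[-0.0115,0,-0.0164,0,0,0,1],[-0.0115,0,-0.0164,0,0,0,1]]' && python3 -m creep '[[-0.0115,0,-0.0164,0,0,0,1],[-0.0115,0,-0.0164,0,0,0,1],[-0.0115,0,-0.0164,0,0,0,1],[-0.0086,0,-0.0123,0,0,0,1],[-0.0029,0,-0.0041,0,0,0,1]]' && python3 -m creep '[[0,0,0,0,0,0,1],[0,0,0,0,0,0,1]]'
python3 - <<'E'
from h import *
s=telemetry.read_state();print(np.array(s["wrist_torque"]).round(2),s["force"].round(1))
im,d,p=grab("wrist");cv2.imwrite("pics/w2.png",im);P=cloud(d,p)
t=s["tool_pos"]
m=(np.hypot(P[...,0]-t[0],P[...,1]-t[1])<.075)&(abs(P[...,2]-(t[2]-.035))<.02)&(im.min(-1)>110)
X=P[m];n=np.linalg.svd(X-X.mean(0),full_matrices=False)[2][2];print(m.sum(),X.mean(0),"normal",n)
plan([.40,-.144,.20],35,0,25)
E
```

```text
t: 5.05
tool_pos: [0.4747, 0.3694, 0.1194]
ee_rot: [0.191, 0.934, -0.062, 0.295]
force: [0.3, -0.2, -4.5]
gripper_width: 0.0131
finger_force: 68.3
t: 5.55
tool_pos: [0.4754, 0.3704, 0.2006]
ee_rot: [0.191, 0.934, -0.06, 0.295]
force: [-0.4, 0.5, -4.3]
gripper_width: 0.0128
finger_force: 68.4
t: 5.75
tool_pos: [0.4745, 0.3699, 0.1981]
ee_rot: [0.19, 0.934, -0.062, 0.295]
force: [0.4, -0.1, -4.1]
gripper_width: 0.0132
finger_force: 68.4
[ 0.36  0.95 -0.01] [ 0.4 -0.1 -4.1]
20816 [0.46728949 0.36877151 0.16419633] normal [-0.0016504   0.00285308  0.99999457]
from [0.4745 0.3699 0.1978] rotdeg [-1.340e+01  1.000e-02 -1.877e+01] turn/row [-0.009, 0.0, -0.013]
[-0.0044, -0.0201, 0.003] [-0.0041, -0.0202, 0.0028] [-0.0038, -0.0202, 0.0027] [-0.0036, -0.0203, 0.0025] [-0.0033, -0.0204, 0.0023] [-0.003, -0.0204, 0.0021] [-0.0028, -0.0205, 0.0019] [-0.0025, -0.0205, 0.0017] [-0.0022, -0.0206, 0.0015] [-0.0019, -0.0206, 0.0013] [-0.0017, -0.0207, 0.0011] [-0.0014, -0.0207, 0.0009] [-0.0011, -0.0207, 0.0007] [-0.0009, -0.0207, 0.0005] [-0.0006, -0.0208, 0.0004] [-0.0003, -0.0208, 0.0002] [-0.0, -0.0208, -0.0] [0.0002, -0.0208, -0.0002] [0.0005, -0.0208, -0.0004] [0.0008, -0.0207, -0.0006] [0.001, -0.0207, -0.0008] [0.0013, -0.0207, -0.001] [0.0016, -0.0207, -0.0012] [0.0019, -0.0206, -0.0014] [0.0021, -0.0206, -0.0016]
```

```bash
python3 -m creep '[[-0.0044,-0.0201,0.003,-0.0094,0,-0.0131,1],[-0.0041,-0.0202,0.0028,-0.0094,0,-0.0131,1],[-0.0038,-0.0202,0.0027,-0.0094,0,-0.0131,1],[-0.0036,-0.0203,0.0025,-0.0094,0,-0.0131,1],[-0.0033,-0.0204,0.0023,-0.0094,0,-0.0131,1]]' && python3 -m creep '[[-0.003,-0.0204,0.0021,-0.0094,0,-0.0131,1],[-0.0028,-0.0205,0.0019,-0.0094,0,-0.0131,1],[-0.0025,-0.0205,0.0017,-0.0094,0,-0.0131,1],[-0.0022,-0.0206,0.0015,-0.0094,0,-0.0131,1],[-0.0019,-0.0206,0.0013,-0.0094,0,-0.0131,1]]' && python3 -m creep '[[-0.0017,-0.0207,0.0011,-0.0094,0,-0.0131,1],[-0.0014,-0.0207,0.0009,-0.0094,0,-0.0131,1],[-0.0011,-0.0207,0.0007,-0.0094,0,-0.0131,1],[-0.0009,-0.0207,0.0005,-0.0094,0,-0.0131,1],[-0.0006,-0.0208,0.0004,-0.0094,0,-0.0131,1]]' && python3 -m creep '[[-0.0003,-0.0208,0.0002,-0.0094,0,-0.0131,1],[0,-0.0208,0,-0.0094,0,-0.0131,1],[0.0002,-0.0208,-0.0002,-0.0094,0,-0.0131,1],[0.0005,-0.0208,-0.0004,-0.0094,0,-0.0131,1],[0.0008,-0.0207,-0.0006,-0.0094,0,-0.0131,1]]' && python3 -m creep '[[0.001,-0.0207,-0.0008,-0.0094,0,-0.0131,1],[0.0013,-0.0207,-0.001,-0.0094,0,-0.0131,1],[0.0016,-0.0207,-0.0012,-0.0094,0,-0.0131,1],[0.0019,-0.0206,-0.0014,-0.0094,0,-0.0131,1],[0.0021,-0.0206,-0.0016,-0.0094,0,-0.0131,1]]' && python3 -m creep '[[0,0,0,0,0,0,1],[0,0,0,0,0,0,1],[0,0,0,0,0,0,1]]'
cat >> h.py <<'E'
def look(n,tag):
    s=telemetry.read_state();im,d,p=grab(n);cv2.imwrite(f"pics/{tag}.png",im);P=cloud(d,p);t=s["tool_pos"]
    np.savez(tag+".npz",im=im,P=P,d=d)
    print("F",s["force"].round(1),"T",s["wrist_torque"].round(2),"tcp",t.round(4))
    m=(np.hypot(P[...,0]-t[0],P[...,1]-t[1])<.085)&(abs(P[...,2]-(t[2]-.034))<.008)&(im.min(-1)>90)
    if m.sum()>200:
        X=P[m];nn=np.linalg.svd(X-X.mean(0),full_matrices=False)[2][2]
        H=X[cv2.convexHull((X[:,:2]*1000).astype(np.float32),returnPoints=False)[:,0]]
        print(n,"flange",m.sum(),"z",X.mean(0)[2],"n",nn.round(4),"hullcircle",circ(H),circ(H,.06)[0])
    b=(P[...,2]>.095)&(P[...,2]<.11)&(np.hypot(P[...,0]-.587,P[...,1]+.144)<.075)&(im[...,0]>im[...,2]*1.6)&(im[...,0]>40)
    if b.sum()>30: X=P[b];print("rim",b.sum(),circ(X),np.median(X[:,2]))
E
python3 - <<'E'
from h import *
look("wrist","w3");look("scene","s3")
plan([.46,-.144,.185],35,0,6)
E
```

```text
t: 6.3
tool_pos: [0.4596, 0.2663, 0.1983]
ee_rot: [0.152, 0.941, -0.049, 0.297]
force: [-0.3, 0.7, -4.3]
gripper_width: 0.0132
finger_force: 68.7
t: 6.8
tool_pos: [0.4447, 0.1637, 0.1987]
ee_rot: [0.114, 0.947, -0.037, 0.299]
force: [0.1, -0.6, -3.5]
gripper_width: 0.013
finger_force: 68.7
t: 7.3
tool_pos: [0.439, 0.1144, 0.1938]
ee_rot: [0.096, 0.95, -0.036, 0.294]
force: [-0.5, -0.2, -4.5]
gripper_width: 0.0128
finger_force: 69.4
t: 7.8
tool_pos: [0.4242, 0.0755, 0.1647]
ee_rot: [0.068, 0.96, -0.065, 0.263]
force: [-1.5, -1.0, -6.3]
gripper_width: 0.0131
finger_force: 69.3
t: 8.3
tool_pos: [0.4272, -0.0098, 0.1792]
ee_rot: [0.031, 0.968, -0.057, 0.24]
force: [-0.1, 0.1, -3.6]
gripper_width: 0.0128
finger_force: 70.0
t: 8.6
tool_pos: [0.4276, -0.0082, 0.1805]
ee_rot: [0.029, 0.968, -0.06, 0.242]
force: [0.0, 0.8, -3.0]
gripper_width: 0.0129
finger_force: 70.0
F [ 0.   0.8 -3. ] T [ 0.3   0.85 -0.02] tcp [ 0.4276 -0.0082  0.1805]
wrist flange 32499 z 0.148654375078784 n [0.1095 0.0887 0.99  ] hullcircle (array([ 0.42167125, -0.01165588,  0.05930882]), np.float64(0.0004024784345072703)) [ 0.42218566 -0.01179189  0.055     ]
rim 2754 (array([ 0.58740155, -0.14250373,  0.0526131 ]), np.float64(0.0009979062112811794)) 0.10011117541958289
F [-0.3 -0.2 -3.3] T [ 0.28  0.84 -0.03] tcp [ 0.4277 -0.0078  0.1805]
scene flange 349 z 0.14900245309674234 n [0.0943 0.0699 0.9931] hullcircle (array([ 0.42191306, -0.01263345,  0.05837988]), np.float64(0.0005827178860228587)) [ 0.42203439 -0.01098519  0.055     ]
rim 210 (array([ 0.58717455, -0.14451322,  0.05248499]), np.float64(0.0017323293446743298)) 0.10172678243203093
from [ 0.4277 -0.0076  0.1806] rotdeg [-7.5  -6.87 -1.05] turn/row [-0.022, -0.02, -0.003]
[-0.0057, -0.0222, 0.0048] [-0.0055, -0.0223, 0.0044] [-0.0054, -0.0224, 0.004] [-0.0052, -0.0225, 0.0037] [-0.0051, -0.0226, 0.0033] [-0.005, -0.0227, 0.0029]
```

View pics/w3.png

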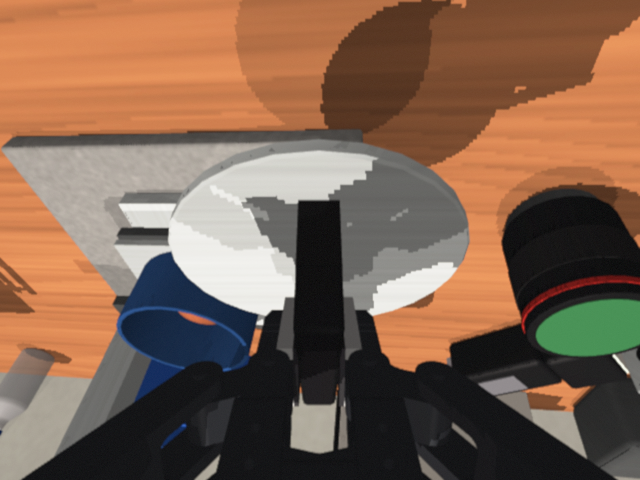

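```bash
python3 - <<'E'
from h import *
s=telemetry.read_state();print(s["joints"].round(3))
look("top","t3")
z=np.load("t3.npz");P=z["P"]
E
```

```text
[ 1.154  0.558 -1.569  2.437  1.447  0.816  0.077]
F [ 0.5 -0.5 -4.1] T [0.24 0.82 0.02] tcp [ 0.4277 -0.0076  0.1806]
top flange 326 z 0.14497927917497427 n [0.0978 0.0672 0.9929] hullcircle (array([ 0.41934046, -0.01013902,  0.05900007]), np.float64(0.00037408124163744775)) [ 0.41825794 -0.00985596  0.055     ]
```

```bash
python3 - <<'E'
from h import *
plan([.53,-.01,.23],33,-5,10)
E
```

```text
from [ 0.4277 -0.0076  0.1806] rotdeg [-4.93 -4.62  3.13] turn/row [-0.009, -0.008, 0.005]
[-0.0113, 0.0001, 0.0005] [-0.0113, 0.0002, 0.0006] [-0.0113, 0.0002, 0.0007] [-0.0113, 0.0003, 0.0007] [-0.0113, 0.0003, 0.0008] [-0.0113, 0.0004, 0.0009] [-0.0113, 0.0004, 0.001] [-0.0113, 0.0005, 0.0011] [-0.0113, 0.0006, 0.0012] [-0.0113, 0.0006, 0.0013]
```

```bash
python3 -m creep '[[-0.0113,0,0.0005,-0.009,-0.008,0.005,1],[-0.0113,0,0.0005,-0.009,-0.008,0.005,1],[-0.0113,0,0.0005,-0.009,-0.008,0.005,1],[-0.0113,0,0.001,-0.009,-0.008,0.005,1],[-0.0113,0,0.001,-0.009,-0.008,0.005,1]]'
python3 -c "
from h import *
print(telemetry.read_state()['joints'].round(3))"
python3 -m creep '[[-0.0113,0,0.001,-0.009,-0.008,0.005,1],[-0.0113,0,0.001,-0.009,-0.008,0.005,1],[-0.0113,0,0.001,-0.009,-0.008,0.005,1],[-0.0113,0,0.001,-0.009,-0.008,0.005,1],[-0.0113,0,0.001,-0.009,-0.008,0.005,1]]'
python3 -c "
from h import *
print(telemetry.read_state()['joints'].round(3))
plan([.53,-.01,.23],33,-5,1)"
```

```text
t: 9.25
tool_pos: [0.4799, -0.0116, 0.2058]
ee_rot: [0.035, 0.963, -0.035, 0.264]
force: [0.5, 0.7, -3.8]
gripper_width: 0.0133
finger_force: 70.0
[ 1.175  0.599 -1.561  2.342  1.443  0.794  0.159]
t: 9.75
tool_pos: [0.5302, -0.0151, 0.231]
ee_rot: [0.04, 0.958, -0.011, 0.284]
force: [0.8, 0.8, -2.6]
gripper_width: 0.0132
finger_force: 70.0
[ 1.173  0.643 -1.55   2.246  1.434  0.776  0.232]
from [ 0.5302 -0.0151  0.231 ] rotdeg [ 0.16 -0.01  0.11] turn/row [0.003, -0.0, 0.002]
[0.0011, 0.005, 0.0005]
```

```bash
python3 - <<'E'
from h import *
look("scene","s4")
E
```

```text
F [ 0.8  0.8 -2.6] T [0.11 1.   0.  ] tcp [ 0.5302 -0.0151  0.231 ]
scene flange 439 z 0.19735054933678017 n [-0.0331  0.004  -0.9994] hullcircle (array([ 0.52744291, -0.01696145,  0.05891204]), np.float64(0.0011876270304791994)) [ 0.52724732 -0.01624016  0.055     ]
rim 209 (array([ 0.58682983, -0.14436224,  0.05260235]), np.float64(0.0018304809117426428)) 0.10174569386561827
```

View pics/s4.png

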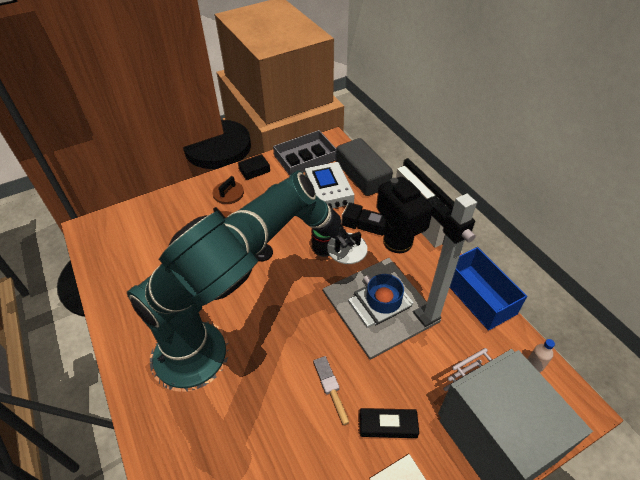

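```bash
python3 - <<'E'
from h import *
plan([.50,-.144,.20],35,0,10)
E
```

```text
from [ 0.532  -0.0155  0.2321] rotdeg [-2.62 -1.87 -4.12] turn/row [-0.005, -0.003, -0.007]
[0.0035, -0.0131, 0.0015] [0.0036, -0.0131, 0.0014] [0.0037, -0.013, 0.0014] [0.0038, -0.013, 0.0013] [0.0039, -0.013, 0.0012] [0.004, -0.013, 0.0012] [0.0041, -0.013, 0.0011] [0.0042, -0.0129, 0.001] [0.0043, -0.0129, 0.0009] [0.0044, -0.0129, 0.0009]
```

```bash
python3 -m creep '[[0.0035,-0.0131,0.0015,-0.0046,-0.0033,-0.0072,1],[0.0036,-0.0131,0.0014,-0.0046,-0.0033,-0.0072,1],[0.0037,-0.013,0.0014,-0.0046,-0.0033,-0.0072,1],[0.0038,-0.013,0.0013,-0.0046,-0.0033,-0.0072,1],[0.0039,-0.013,0.0012,-0.0046,-0.0033,-0.0072,1]]'
python3 -c "
from h import *
print(telemetry.read_state()['joints'].round(3))"
python3 -m creep '[[0.004,-0.013,0.0012,-0.0046,-0.0033,-0.0072,1],[0.0041,-0.013,0.0011,-0.0046,-0.0033,-0.0072,1],[0.0042,-0.0129,0.001,-0.0046,-0.0033,-0.0072,1],[0.0043,-0.0129,0.0009,-0.0046,-0.0033,-0.0072,1],[0.0044,-0.0129,0.0009,-0.0046,-0.0033,-0.0072,1]]' && python3 -m creep '[[0,0,0,0,0,0,1],[0,0,0,0,0,0,1]]'
python3 -c "
from h import *
print(telemetry.read_state()['joints'].round(3))
plan([.50,-.144,.20],35,0,1)
look('wrist','w5');look('scene','s5')"
```

```text
t: 10.3
tool_pos: [0.5133, -0.0798, 0.2146]
ee_rot: [0.019, 0.956, -0.006, 0.292]
force: [-0.8, -0.2, -2.9]
gripper_width: 0.0128
finger_force: 70.0
[ 1.368  0.686 -1.549  2.291  1.486  0.67   0.385]
t: 10.8
tool_pos: [0.4972, -0.1444, 0.1985]
ee_rot: [-0.001, 0.954, -0.001, 0.299]
force: [0.1, -0.2, -4.6]
gripper_width: 0.013
finger_force: 70.0
t: 11.0
tool_pos: [0.4974, -0.1435, 0.1988]
ee_rot: [-0.0, 0.954, -0.0, 0.3]
force: [-0.5, 0.8, -3.6]
gripper_width: 0.0129
finger_force: 70.0
[ 1.535  0.769 -1.535  2.302  1.513  0.601  0.586]
from [ 0.4974 -0.1435  0.1988] rotdeg [-0.01 -0.14  0.06] turn/row [-0.0, -0.003, 0.001]
[-0.0028, -0.0005, 0.0005] 
F [-0.5  0.8 -3.6] T [0.03 1.02 0.01] tcp [ 0.4974 -0.1435  0.1988]
wrist flange 24983 z 0.16464720543097333 n [-1.370e-02  3.000e-04  9.999e-01] hullcircle (array([ 0.49606821, -0.14386308,  0.05968523]), np.float64(0.0002800472731220025)) [ 0.49618654 -0.14382461  0.055     ]
F [-0.3 -0.6 -3.1] T [-0.01  1.06  0.01] tcp [ 0.4976 -0.143   0.199 ]
scene flange 506 z 0.1654297514512944 n [-0.004   0.0047  1.    ] hullcircle (array([ 0.49535197, -0.14372735,  0.05981089]), np.float64(0.0010867250214874002)) [ 0.49523753 -0.1435799   0.055     ]
rim 141 (array([ 0.58693047, -0.144474  ,  0.05241476]), np.float64(0.0017568073747822723)) 0.10202953572850304
```

View pics/w5.png

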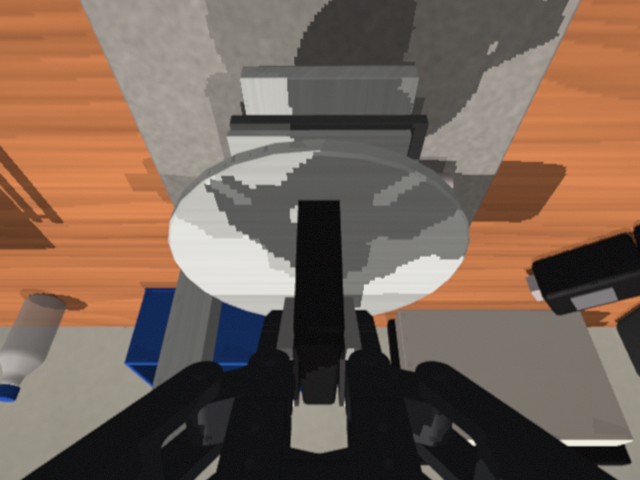

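```bash
python3 - <<'E'
from h import *
plan([.589,-.143,.166],35,0,10)
E
```

```text
from [ 0.4976 -0.1427  0.199 ] rotdeg [ 0.01 -0.12  0.17] turn/row [0.0, -0.0, 0.0]
[-0.0056, -0.0, 0.0079] [-0.0056, -0.0, 0.0079] [-0.0056, -0.0, 0.0079] [-0.0056, -0.0, 0.0079] [-0.0056, -0.0, 0.0079] [-0.0056, -0.0, 0.0079] [-0.0056, -0.0, 0.0079] [-0.0056, -0.0, 0.0079] [-0.0056, -0.0, 0.0079] [-0.0056, -0.0, 0.0079]
```

```bash
python3 -m creep '[[-0.0056,0,0.0079,0,-0.001,0.001,1],[-0.0056,0,0.0079,0,-0.001,0.001,1],[-0.0056,0,0.0079,0,0,0.001,1],[-0.0056,0,0.0079,0,0,0,1],[-0.0056,0,0.0079,0,0,0,1]]' && python3 -m creep '[[-0.0056,0,0.0079,0,0,0,1],[-0.0056,0,0.0079,0,0,0,1],[-0.0056,0,0.0079,0,0,0,1],[-0.0056,0,0.0079,0,0,0,1],[-0.0056,0,0.0079,0,0,0,1]]' && python3 -m creep '[[0,0,0,0,0,0,1],[0,0,0,0,0,0,1]]'
python3 -c "
from h import *
print(telemetry.read_state()['joints'].round(3))
plan([.589,-.143,.166],35,0,1)
look('wrist','w6');look('scene','s6')
im=cv2.imread('pics/s6.png');cv2.imwrite('pics/s6c.png',cv2.resize(im[180:360,300:480],None,fx=3.3,fy=3.3,interpolation=3))"
```

```text
t: 11.6
tool_pos: [0.5438, -0.1433, 0.1821]
ee_rot: [0.0, 0.954, 0.0, 0.3]
force: [0.8, 0.4, -3.9]
gripper_width: 0.0127
finger_force: 70.0
t: 12.1
tool_pos: [0.5893, -0.1436, 0.1657]
ee_rot: [0.001, 0.954, 0.0, 0.3]
force: [-0.2, 0.2, -4.0]
gripper_width: 0.0134
finger_force: 70.0
t: 12.3
tool_pos: [0.5885, -0.1432, 0.1659]
ee_rot: [0.0, 0.954, 0.0, 0.3]
force: [-0.7, 0.3, -3.8]
gripper_width: 0.013
finger_force: 69.9
[ 1.271  0.865 -1.35   2.143  1.634  0.64   0.506]
from [ 0.5885 -0.1432  0.1659] rotdeg [ 0.01 -0.05 -0.05] turn/row [0.0, -0.001, -0.001]
[-0.0005, 0.0002, 0.0002] 
F [-0.7  0.3 -3.8] T [-0.02  1.12  0.02] tcp [ 0.5885 -0.1432  0.1659]
wrist flange 36616 z 0.13177524843044003 n [-0.0102 -0.0019  0.9999] hullcircle (array([ 0.58742915, -0.14352056,  0.0598354 ]), np.float64(0.0002941490400974876)) [ 0.58753532 -0.14354334  0.055     ]
rim 5202 (array([ 0.58797671, -0.14361098,  0.05329938]), np.float64(0.0010579170689588731)) 0.10194865551052912
F [ 0.3  0.5 -3.6] T [ 0.01  1.02 -0.04] tcp [ 0.5883 -0.1434  0.1659]
scene flange 425 z 0.132316486468544 n [ 0.0029  0.0113 -0.9999] hullcircle (array([ 0.58545272, -0.14361203,  0.05987972]), np.float64(0.0006779066797220114)) [ 0.5853911  -0.14351538  0.055     ]
rim 81 (array([ 0.58574833, -0.14734934,  0.05003172]), np.float64(0.001721138374569195)) 0.10210414199217666
```

View pics/s6c.png

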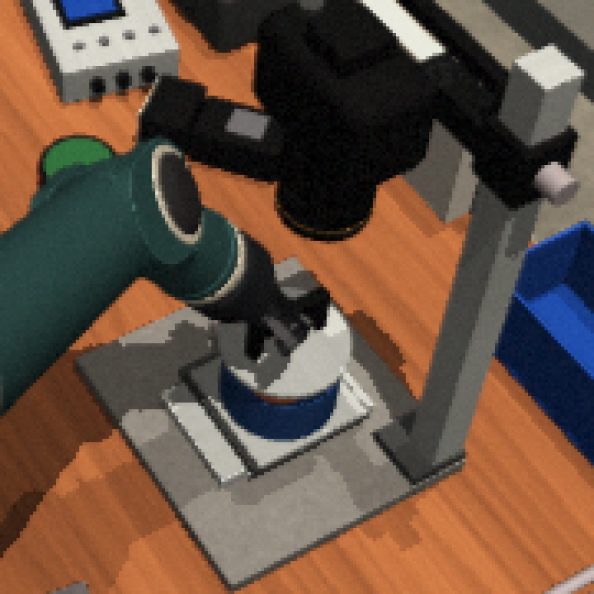

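```bash
python3 -m creep '[[0.0013,0,0.0028,0,0,0,1],[0.0017,0,0.0025,0,0,0,1],[0.0017,0,0.0025,0,0,0,1],[0.0011,0,0.0016,0,0,0,1],[0,0,0,0,0,0,1]]' && python3 -m creep '[[0.0009,0,0.0012,0,0,0,1],[0.0009,0,0.0012,0,0,0,1],[0.0009,0,0.0012,0,0,0,1],[0,0,0,0,0,0,1]]' && python3 -m creep '[[0.0006,0,0.0008,0,0,0,1],[0.0006,0,0.0008,0,0,0,1],[0,0,0,0,0,0,1]]'
python3 -c "
from h import *
s=telemetry.read_state();print(s['tool_pos'],s['force'],s['wrist_torque'])"
```

```text
t: 12.9
tool_pos: [0.5889, -0.1435, 0.1545]
ee_rot: [0.001, 0.954, 0.0, 0.3]
force: [-0.2, -0.3, -3.3]
gripper_width: 0.0132
finger_force: 69.9
t: 13.3
tool_pos: [0.5889, -0.1435, 0.1502]
ee_rot: [0.001, 0.954, 0.0, 0.3]
force: [0.3, -0.6, -4.4]
gripper_width: 0.0129
finger_force: 69.9
t: 13.6
tool_pos: [0.5888, -0.1436, 0.1484]
ee_rot: [0.001, 0.954, 0.0, 0.3]
force: [0.2, -0.5, -4.1]
gripper_width: 0.0132
finger_force: 69.9
[ 0.58884536 -0.14356293  0.14835024] [ 0.22998667 -0.52495372 -4.12262139] [-0.00648515  1.0200667  -0.03180584]
```

```bash
python3 -m creep '[[0.0006,0,0.0008,0,0,0,1],[0.0006,0,0.0008,0,0,0,1],[0.0006,0,0.0008,0,0,0,1],[0,0,0,0,0,0,1]]' && python3 -m creep '[[0.0006,0,0.0008,0,0,0,1],[0,0,0,0,0,0,1],[0,0,0,0,0,0,1]]'
python3 -c "
from h import *
s=telemetry.read_state();print(s['tool_pos'],s['force'],s['wrist_torque'])"
```

```text
t: 14.0
tool_pos: [0.5887, -0.1435, 0.1453]
ee_rot: [0.001, 0.954, 0.0, 0.3]
force: [0.4, -0.1, -4.4]
gripper_width: 0.013
finger_force: 69.9
t: 14.3
tool_pos: [0.5888, -0.1436, 0.1445]
ee_rot: [0.001, 0.954, 0.0, 0.3]
force: [-0.3, -0.9, -2.0]
gripper_width: 0.0132
finger_force: 69.9
[ 0.58881775 -0.14356459  0.14452151] [-0.263827   -0.87693066 -1.95511862] [-0.03089592  0.98822321 -0.01238352]
```

```bash
python3 -m creep '[[0.0003,0,0.0004,0,0,0,1],[0,0,0,0,0,0,1],[0,0,0,0,0,0,1]]' && python3 -m creep '[[0.0003,0,0.0004,0,0,0,1],[0,0,0,0,0,0,1],[0,0,0,0,0,0,1]]'
python3 -c "
from h import *
look('wrist','w7')"
```

```text
t: 14.6
tool_pos: [0.5888, -0.1436, 0.144]
ee_rot: [0.001, 0.954, 0.0, 0.3]
force: [-0.8, -1.0, -4.1]
gripper_width: 0.0129
finger_force: 69.9
t: 14.9
tool_pos: [0.5887, -0.1435, 0.1435]
ee_rot: [0.0, 0.954, -0.0, 0.3]
force: [-0.1, 0.3, -3.5]
gripper_width: 0.0129
finger_force: 69.9
F [-0.1  0.3 -3.5] T [ 0.01  1.   -0.02] tcp [ 0.5887 -0.1435  0.1435]
wrist flange 36586 z 0.10940009805592413 n [-0.0104 -0.0014  0.9999] hullcircle (array([ 0.5874534 , -0.14385137,  0.05974735]), np.float64(0.0002506100239802966)) [ 0.58760464 -0.14385179  0.055     ]
rim 390 (array([ 0.59091961, -0.14367517,  0.05671194]), np.float64(0.00038476323826842695)) 0.0956207567030723
```

Flange top is at 109.4 mm, and a seated cover has it at 109. Continue in fine steps to contact.

```bash
python3 -m creep '[[0.0003,0,0.0004,0,0,0,1],[0,0,0,0,0,0,1],[0,0,0,0,0,0,1]]' && python3 -m creep '[[0.0003,0,0.0004,0,0,0,1],[0,0,0,0,0,0,1],[0,0,0,0,0,0,1]]'
```

```text
t: 15.25
tool_pos: [0.5888, -0.1436, 0.1431]
ee_rot: [0.001, 0.954, -0.0, 0.3]
force: [-0.3, 0.8, -3.6]
gripper_width: 0.0132
finger_force: 70.3
t: 15.55
tool_pos: [0.589, -0.1435, 0.143]
ee_rot: [0.0, 0.954, -0.0, 0.301]
force: [-2.0, -0.2, 0.7]
gripper_width: 0.0129
finger_force: 70.8
```

```bash
python3 -m creep '[[0.0002,0,0.0003,0,0,0,1],[0,0,0,0,0,0,1],[0,0,0,0,0,0,1]]' 20 && python3 -m creep '[[0,0,0,0,0,0,0.5],[0,0,0,0,0,0,0.3],[0,0,0,0,0,0,0.1],[0,0,0,0,0,0,-0.1],[0,0,0,0,0,0,-0.2]]' 20 && python3 -m creep '[[0,0,0,0,0,0,-0.2],[0,0,0,0,0,0,-0.2]]'
python3 -c "
from h import *
look('wrist','w8')"
```

```text
t: 15.85
tool_pos: [0.5891, -0.1435, 0.1429]
ee_rot: [0.0, 0.954, -0.0, 0.301]
force: [-5.2, -0.4, 6.0]
gripper_width: 0.0133
finger_force: 71.6
t: 16.35
tool_pos: [0.5888, -0.1435, 0.1421]
ee_rot: [0.001, 0.954, 0.0, 0.3]
force: [1.3, 1.2, 0.2]
gripper_width: 0.051
finger_force: 0.0
t: 16.55
tool_pos: [0.5887, -0.1436, 0.1421]
ee_rot: [0.001, 0.954, 0.0, 0.3]
force: [0.6, 0.3, -0.4]
gripper_width: 0.0512
finger_force: 0.0
F [ 0.6  0.3 -0.4] T [ 0.04  0.62 -0.02] tcp [ 0.5887 -0.1436  0.1421]
wrist flange 36867 z 0.10886608184075384 n [-1.210e-02 -6.000e-04  9.999e-01] hullcircle (array([ 0.5879208 , -0.1438365 ,  0.05982919]), np.float64(0.000296647411396696)) [ 0.58798851 -0.143842    0.055     ]
rim 339 (array([ 0.59148707, -0.14381081,  0.05723891]), np.float64(0.0003692500865516837)) 0.0955871928507887
```

View pics/w8.png

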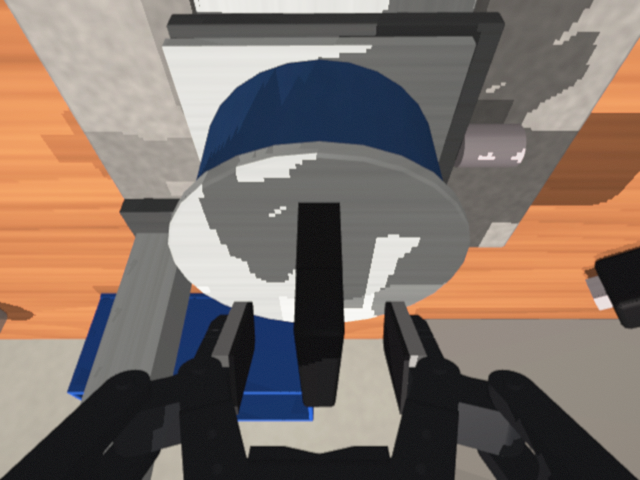

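Cover (centre ~(320,235)) is seated on the pot, fingers open clear of the bar (bar 300–343, pads at 235 and 400). Retreat back along the bar and up.

```bash
python3 -m creep '[[0.002,0,-0.004,0,0,0,-0.2],[0.005,0,-0.009,0,0,0,-0.2],[0.006,0,-0.01,0,0,0,-0.2],[0.006,0,-0.01,0,0,0,-0.2],[0.006,0,-0.01,0,0,0,-0.2]]' && python3 -m creep '[[0.006,0,-0.01,0,0,0,-0.2],[0.006,0,-0.01,0,0,0,-0.2],[0.006,0,-0.01,0,0,0,-0.2],[0.006,0,-0.01,0,0,0,-0.2],[0,0,0,0,0,0,-0.2]]' && python3 -m creep '[[0,0,0,0,0,0,-0.2],[0,0,0,0,0,0,-0.2]]'
python3 - <<'E'
from h import *
for n in("wrist","scene"):
    im,d,p=grab(n);P=cloud(d,p)
    m=(np.hypot(P[...,0]-.588,P[...,1]+.144)<.08)&(P[...,2]>.1)&(P[...,2]<.125)&(im.min(-1)>70)&(im.max(-1)-im.min(-1)<40)
    X=P[m];nn=np.linalg.svd(X-X.mean(0),full_matrices=False)[2][2];print(n,m.sum(),X.mean(0).round(4),np.percentile(X[:,2],[5,95]),nn.round(4))
    if n=="scene":cv2.imwrite('pics/s9c.png',cv2.resize(im[180:360,300:480],None,fx=3.3,fy=3.3,interpolation=3))
print(telemetry.read_state()["force"])
E
```

```text
t: 17.1
tool_pos: [0.5424, -0.1436, 0.1635]
ee_rot: [0.0, 0.954, -0.0, 0.3]
force: [-0.3, -0.6, 0.5]
gripper_width: 0.0515
finger_force: 0.0
t: 17.6
tool_pos: [0.4995, -0.1439, 0.1823]
ee_rot: [0.001, 0.954, -0.001, 0.3]
force: [0.4, 0.4, 0.6]
gripper_width: 0.0516
finger_force: 0.0
t: 17.8
tool_pos: [0.5012, -0.1437, 0.1821]
ee_rot: [0.001, 0.954, -0.0, 0.301]
force: [-0.0, 0.4, 0.9]
gripper_width: 0.0515
finger_force: 0.0
wrist 13257 [ 0.5725 -0.1439  0.1088] [0.10577644 0.10972707] [-1.310e-02 -5.000e-04  9.999e-01]
scene 759 [ 0.5845 -0.1534  0.1096] [0.10549086 0.1134716 ] [-0.0036  0.0023  1.    ]
[ 0.10792004  0.73493005 -0.28676836]
```

View pics/s9c.png

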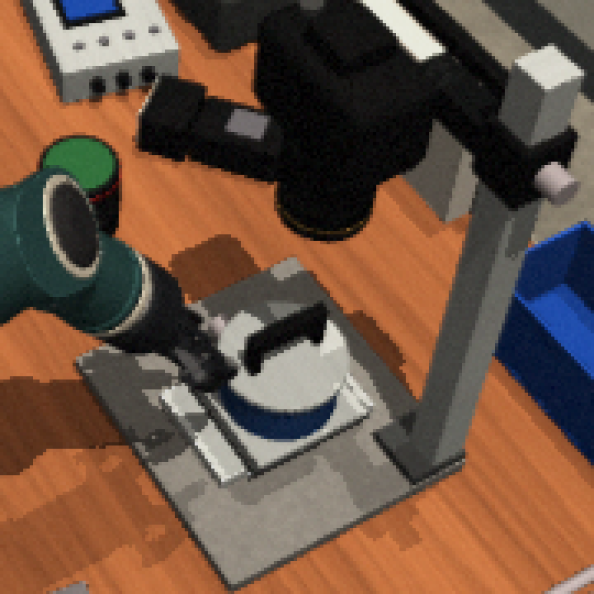

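The picture shows the cover level on the pot at about (285,360), with the gripper clear at about (200,360).

```bash
python3 -c "
from rig import ctrl
print(ctrl.sign_off())"
```

```text
the job is handed in; nothing more can be done
None
```

The silver cover sits level and fully down on the blue pot (flange top measured at about 109 mm, as expected when seated), it has been released with the gripper clear, and I handed the job in at about 18 s; on the carry the arm briefly hit its joint limits, so the cover dipped about 35 mm and tilted, but no contact showed in the force readings.

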